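Stand the slotted plate on end against the angle stop

TASK

The slotted aluminium plate is lying flat on the wooden packing block; its slot has to be deburred next. Stand it upright on its plain narrow end on the base of the steel angle stop, slotted end up, with one broad face flat against the front of the stop's upright and centred on it, then let go so that it stands by itself. Leave the ball bearing and the tape measure where they are.

Things in the scene. Friction and masses are not known exactly. Their poses are not given: they have to be found in the camera images.
- plate: loose aluminium plate, 100 mm long (x) by 64 wide (y) by 16 thick (z), 0.28 kg, with an open slot 18 mm wide, 26 deep in the middle of its +x end; the -x end is plain, with two dark screw holes near it. Origin: centre of its underside as it lies. Starts flat on the packing block, underside 26 mm above the bench, overhanging the block all round
- plate_slot_end (a point): centre of the slotted end of the plate (in the mouth of the slot), 50 mm along the plate's +x from its middle, at half thickness
- plate_centre (a point): middle of the plate, at half thickness
- packing: fixed wooden block under the plate, 60 x 34 x 26 mm high, long side along the plate's length; origin: centre of its underside on the bench, same yaw as the plate at the start
- stop: fixed steel angle stop: dark flat base 130 (x from -70 to +60) x 120 (y) x 12 mm high, with a bright upright 44 mm wide (y -22 to +22), 12 mm thick, up to 102 mm above the bench. The upright's front is this body's plane x = +5 mm and looks to its -x, with 75 mm of clear base before it; a narrow brace and two bolts are behind it. Origin: on the bench, under the base
- stop_face (a point): foot of the upright's front face: middle of its width, on the top of the base (12 mm above the bench); axes as the stop's
- bearing: bystander: loose ball bearing lying flat, 62 mm across, 16 mm high; origin: centre of its underside
- tape: bystander: loose tape measure standing on the bench, 38 x 81 x 62 mm high; origin: centre of its underside

How it is judged:
By the outcome, as a careful person would: the job done as asked, in the order asked, and still so for the second after the job is handed in, with the robot touching nothing.
It also fails if it takes over 45 s, if anything falls off the work surface, if the arm or the gripper's body presses on something with over 40 N, if the wrist force passes 120 N, or if a joint passes its speed limit or range.

ROBOT

A 6-joint arm with a two-finger parallel gripper is mounted at the origin on a cart in front of the work surface, level with it; the furniture and walls round the work are solid. World frame = base frame: x ahead of the robot, y to its left, z up, the work surface at z = 0. Lengths are in m, angles in degrees, forces in N, time in s.
With the tool pointing down it reaches from about 0.275 to 0.975 m from the base axis. Payload 8.4 kg.
Tool frame: the origin (TCP) lies at the very end of the fingers, on their centre line; the grasp point (between the pads) lies 19 mm behind it; z points along the fingers, y is the line along which they close (so a half turn about z gives the same grasp; the last joint's range is limited). The gripper opens to 92 mm and grips with 3 to 60 N. Pads are 20 mm wide; open, the fingers measure 128 mm over their backs; the gripper's body (75 mm by 189 mm) begins 69 mm behind the grasp point.
Start: joints at [67.472, 20.225, 93.587, -0, 66.188, -0.138], TCP at [0.238, 0.578, 0.215] pointing down, gripper open.
Joint ranges: [-150.9, 150.9], [-52.94, 120.26], [3.33, 152.33], [-74.26, 254.26], [0, 154.13], [-172.89, 172.89]. Speed limits (degrees/s): [127.2, 127.2, 159.86, 180, 180, 180].

INTERFACE

Orientations are given as a 3x3 rotation matrix whose columns are the frame's x, y, z axes.
In Python, from cell import * gives the robot as it stands.
- The arm moves only by the tool servo_tool, never from a script. Its arguments are lists of equal length, an entry for each row: "xyz": the shift along the tool's x, y, z scaled (see below), a list of three; "dr": the turn, a rotation vector about the tool's x, y, z scaled (see below), a list of three; "hand": the opening, from -1 (shut) to 1 (fully open). In form: {"xyz": [[dx, dy, dz], ...], "dr": [[ax, ay, az], ...], "hand": [hand, ...]}. A call has exactly 5 rows; each row shifts and turns the commanded pose from where the row before left it, along the tool's axes as they then stand; what a row does not reach is not made up. The controller multiplies each number of a shift by 50 mm and each number of a turn by 10 degrees. A row lasts 1/8 s, in which the tool goes at most 62.5 mm and 10.7 degrees, less where a joint would pass 70% of its speed; a pose out of reach is approached as far as the arm can. A call with a number of a shift or a turn outside -1 to 1 is refused whole. A call with a gripper value outside its range is refused whole. The fingers move at their own pace and stop on an object; "squeeze" is the grip in N (left out, the last holds). Time passes only in rows, so rows that do not move let the fingers close, or fill a call up. It gives the time, the measured TCP pose, the force, the opening and the grip force at its end, in the units of the state.
- read_state(): the state, without advancing time (a new reading comes with each control period).
- camera(name): name is "scene" or "top" or "wrist"; returns the picture (400x640x3 uint8, red, green, blue); there is no depth.
- get_calibration(name): a dict with "fx", "fy", "cx", "cy" (pixels), "T" (4x4, takes a point from camera to world coordinates). Camera axes: x right, y up, looking along -z (the intrinsics and any distortion apply to the point x, -y, -z); pixel columns grow to the right and rows downward; lengths in m; the calibration is good to about 2 mm. The wrist camera is an equidistant fisheye: a pixel r from the principal point sees the ray r / f radians off the axis. A picture is of the moment at which its call begins: read the wrist's pose just before it. get_calibration takes no time and is no camera call; for the wrist camera it gives the pose at the moment of the call.
- job_done(): hands the job in; it is judged then, once.
The state is a dict: "clock": time; "joint_positions": joint angles; "joint_vel": joint speeds; "joint_torque": joint torques, N m; "position": TCP position; "tool_rot": TCP orientation; "force": force on the tool from outside, world axes, zero at the start; "torque": the same for the moment, N m; "width": finger opening in m; "gripper_force": force on a finger pad.
Only numpy, scipy, OpenCV 4.12 (cv2) and the standard library are available. Lean on these libraries where they do the work, as an engineer would, in place of code of your own. Each camera call takes 0.05 s, during which the arm holds its last target. There are 200 camera calls.

## Working session

There is one attempt and no reset: what is moved stays moved. The work goes in short steps, Python scripts to look and compute and a tool call to move; the robot and the scene stay as the last step left them, time stands still between calls to the robot, and variables do not carry over. Pictures are saved under pics/ and viewed, at most 10 in all, crops included, and the job is handed in when it is done.

Besides the shell and the picture viewer there is one more tool, called after "Emit:" by a JSON object that holds its "api" and its "payload", one argument or row to a line. servo_tool: Moves the arm, as the interface text tells. Shifts and turns lie within -1 to 1; 1 stands for 50 mm of shift or 10 degrees of turn. Its arguments: {"type":"object","properties":{"xyz":{"type":"array","items":{"type":"array","items":{"type":"number","minimum":-1,"maximum":1}}},"dr":{"type":"array","items":{"type":"array","items":{"type":"number","minimum":-1,"maximum":1}}},"hand":{"type":"array","items":{"type":"number"}},"squeeze":{"type":"number"}},"required":["xyz","dr","hand"]}

```bash
ls; mkdir -p pics; python3 - <<'E'
from cell import *
import cv2,numpy as np
for n in("scene","top"):
    im=camera(n); cv2.imwrite(f"pics/{n}0.png",im[:,:,::-1]); c=get_calibration(n); print(n,c)
s=read_state();print(s['clock'],s['position'],s['tool_rot'],s['width'])
E
```

```text
pics
scene {'fx': 451.7396325169785, 'fy': 451.7396325169785, 'cx': 320.0193861449788, 'cy': 200.5697343227477, 'T': array([[ 0.47484181,  0.68302045, -0.55498497,  0.02304516],
       [-0.88006885,  0.36707672, -0.30122001, -0.3216334 ],
       [-0.00201736,  0.63145684,  0.7754084 ,  0.75357559],
       [ 0.        ,  0.        ,  0.        ,  1.        ]])}
top {'fx': 493.3851211071145, 'fy': 493.3851211071145, 'cx': 318.78094213105214, 'cy': 196.515773069769, 'T': array([[-0.00389229,  0.98735129, -0.15850008,  0.37688818],
       [-0.99991953, -0.001929  ,  0.01253865, -0.04656355],
       [ 0.0120743 ,  0.15853612,  0.98727935,  1.13408138],
       [ 0.        ,  0.        ,  0.        ,  1.        ]])}
0.1 [0.23792376 0.57747879 0.21393673] [[-9.24598221e-01  3.80943463e-01 -4.56477526e-04]
 [ 3.80943736e-01  9.24597520e-01 -1.13827626e-03]
 [-1.15609119e-05 -1.22634046e-03 -9.99999248e-01]] 0.09185483840962085
```

View pics/top0.png

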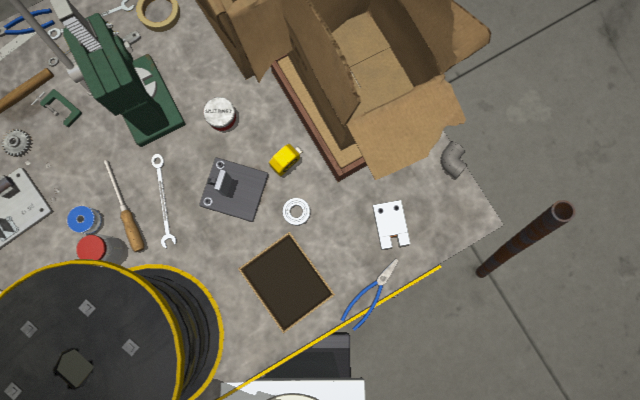

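View pics/scene0.png

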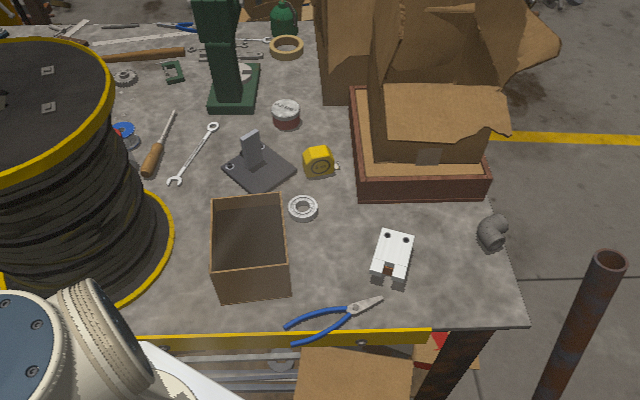

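The top view shows the plate at about (391,225), slot mouth towards the robot (down) and holes at row 208. The stop base is at about (235,189), with its upright at (222,180) and the clear base to the right of it. The scene view agrees; the tape is at (285,158) and the bearing at (296,211) in the top view.

```bash
cat > h.py <<'E'
import cv2,numpy as np
def ray(c,px):
    px=np.atleast_2d(px).astype(float)
    d=np.c_[(px[:,0]-c['cx'])/c['fx'],-(px[:,1]-c['cy'])/c['fy'],-np.ones(len(px))]
    return c['T'][:3,3],d@c['T'][:3,:3].T
def onz(c,px,z):
    o,d=ray(c,px); return o+d*((z-o[2])/d[:,2])[:,None]
def proj(c,P):
    q=(np.atleast_2d(P)-c['T'][:3,3])@c['T'][:3,:3]
    return np.c_[c['cx']+c['fx']*q[:,0]/-q[:,2],c['cy']-c['fy']*q[:,1]/-q[:,2]]
def big(m):
    cs,_=cv2.findContours(m.astype(np.uint8),cv2.RETR_EXTERNAL,cv2.CHAIN_APPROX_NONE)
    return max(cs,key=cv2.contourArea)
E
python3 - <<'E'
from cell import *
from h import *
c=get_calibration("top"); im=cv2.imread("pics/top0.png"); g=im.max(2).astype(int); sat=g-im.min(2)
m=np.zeros_like(g,bool); m[190:260,360:425]=(g>190)[190:260,360:425]
k=big(m); k=cv2.convexHull(k); r=cv2.minAreaRect(k); P=onz(c,cv2.boxPoints(r),.042)
print("plate",P.mean(0),P,[np.linalg.norm(P[i]-P[i-1]) for i in range(4)])
m=np.zeros_like(g,bool); m[150:228,192:275]=(g<105)[150:228,192:275]
k=big(m); r=cv2.minAreaRect(k); P=onz(c,cv2.boxPoints(r),.012)
print("base",r,P.mean(0),P,[np.linalg.norm(P[i]-P[i-1]) for i in range(4)])
a=cv2.resize(im[145:235,190:320],None,fx=6,fy=6,interpolation=cv2.INTER_CUBIC)[:, :780]
cv2.imwrite("pics/crop.png",a)
E
```

```text
plate [ 0.49041202 -0.22159403  0.042     ] [[ 0.53308755 -0.18124245  0.042     ]
 [ 0.54576793 -0.24505715  0.042     ]
 [ 0.44752582 -0.26152464  0.042     ]
 [ 0.43526676 -0.1985519   0.042     ]] [np.float64(0.09934044786517333), np.float64(0.06506234047962788), np.float64(0.09961270137665655), np.float64(0.06415490140663312)]
base ((234.0500030517578, 189.34999084472656), (56.60476303100586, 53.126258850097656), 18.434947967529297) [0.57467602 0.1343514  0.012     ] [[0.53649756 0.21404082 0.012     ]
 [0.65495196 0.1791234  0.012     ]
 [0.61223549 0.05369569 0.012     ]
 [0.49501908 0.09054568 0.012     ]] [np.float64(0.1302747584486495), np.float64(0.12349360736644292), np.float64(0.13250210471410517), np.float64(0.1228723261100943)]
```

View pics/crop.png

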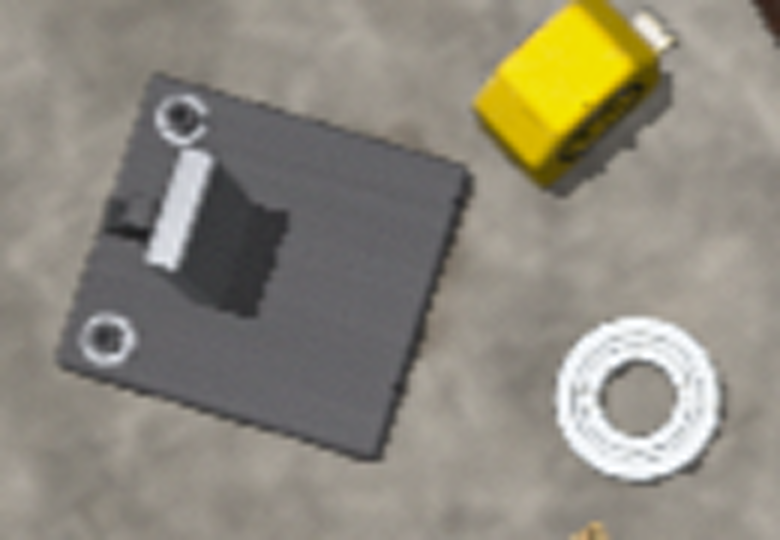

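The crop gives base corners at about (155,75), (468,170), (380,458) and (62,362). The bright upright top is the quad (187,148), (215,157), (175,268), (147,262), and the bolts are on its left, so the front looks right (-y).

```bash
cat >> h.py <<'E'
from scipy.spatial.transform import Rotation as Ro
C=np.array([[0,-1,0],[1,0,0],[0,0,1.]])
def fkR(j):
    return (Ro.from_euler('ZYZYZ',[j[0],j[1]+j[2],j[3],j[4],j[5]],degrees=True)).as_matrix() if 0 else \
     (Ro.from_euler('z',j[0],degrees=True)*Ro.from_euler('y',j[1]+j[2],degrees=True)*Ro.from_euler('z',j[3],degrees=True)*Ro.from_euler('y',j[4],degrees=True)*Ro.from_euler('z',j[5],degrees=True)).as_matrix()
def wrist(R,Cc,j1,p):
    M=(Ro.from_euler('z',j1,degrees=True)*Ro.from_euler('y',p,degrees=True)).as_matrix().T@R@Cc.T
    return Ro.from_matrix(M).as_euler('ZYZ',degrees=True)
def fit(c,pts,z):
    P=onz(c,pts,z)[:,:2]; vx,vy,x,y=cv2.fitLine(P.astype(np.float32),cv2.DIST_HUBER,0,1e-4,1e-4).ravel(); return np.array([x,y]),np.array([vx,vy])
def toolR(h,a,flip):  # h horizontal heading of tool z, a deg below horizontal, y axis left(+1)/right(-1) of heading
    h=np.array([h[0],h[1],0])/np.hypot(h[0],h[1]); Z=np.array([0,0,1.]); a=np.radians(a)
    z=h*np.cos(a)-Z*np.sin(a); y=np.cross(Z,h)*flip; return np.c_[np.cross(y,z),y,z]
def go(s,p,R,n):
    R0=s['tool_rot'];p0=s['position'];rv=Ro.from_matrix(R0.T@R).as_rotvec(degrees=True)
    print("total shift tool axes/50",np.round(R0.T@(p-p0)/.05,3),"after-rot axes",np.round(R.T@(p-p0)/.05,3),"rotvec/10",np.round(rv/10,3))
    for i in range(n):
        Ri=R0@Ro.from_rotvec(rv*(i+.5)/n,degrees=True).as_matrix()
        print(i,np.round(Ri.T@(p-p0)/n/.05,3),np.round(rv/n/10,3))
E
python3 - <<'E'
from cell import *
from h import *
c=get_calibration("top"); im=cv2.imread("pics/top0.png"); g=im.max(2).astype(int)
# line fits of base top edges, sub-pixel from gradient in crop coordinates
gs=cv2.cvtColor(im,cv2.COLOR_BGR2GRAY).astype(np.float32); gs=cv2.GaussianBlur(gs,(0,0),.7)
def edge(a,b,w=4):
    a,b=np.array(a)/6+[190,145]-.4,np.array(b)/6+[190,145]-.4; d=(b-a)/np.linalg.norm(b-a); n=np.array([-d[1],d[0]]); out=[]
    for t in np.linspace(.12,.88,40):
        q=a+t*(b-a); u=np.arange(-w,w+.1,.25); S=q+u[:,None]*n
        v=cv2.remap(gs,S[:,:1].astype(np.float32),S[:,1:].astype(np.float32),1).ravel(); e=np.abs(np.gradient(v)); 
        out.append(S[e.argmax()])
    return np.array(out)
L={k:fit(c,edge(a,b),z) for k,a,b,z in [("far",(155,75),(468,170),.012),("back",(155,75),(62,362),.012),("near",(62,362),(380,458),.006),("front",(468,170),(380,458),.006)]}
for k in L: print(k,L[k],np.degrees(np.arctan2(L[k][1][1],L[k][1][0])))
U=onz(c,np.array([(187,148),(215,157),(175,268),(147,262)])/6+[190,145]-.4,.102); print("upright top",U,U.mean(0))
yaws=np.array([72.5]);X=np.array([.30,.953])
s=read_state();j=s['joint_positions'];print(j)
Cc=fkR(j).T@s['tool_rot'];print(np.round(Cc,3))
Rg=toolR((.9856,.169),45,1); Rf=toolR(X,45,-1)
for p in (90,105,120,135):
    print(p,wrist(Rg,Cc,-24,p),wrist(Rf,Cc,10,p),wrist(Rf,Cc,0,p))
G=np.array([.485,-.2225,.034]); tcp=G+.019*Rg[:,2]; print(Rg,tcp); go(s,tcp-.15*Rg[:,2],Rg,20)
E
```

```text
far (array([0.63357943, 0.11757474], dtype=float32), array([0.28217196, 0.9593638 ], dtype=float32)) 73.61012
back (array([0.592499  , 0.19877878], dtype=float32), array([ 0.95848644, -0.2851381 ], dtype=float32)) -16.567104
near (array([0.5165907 , 0.14993559], dtype=float32), array([0.28795767, 0.95764315], dtype=float32)) 73.264275
front (array([0.5664436 , 0.06907056], dtype=float32), array([ 0.95486295, -0.29704666], dtype=float32)) -17.280304
upright top [[0.60184253 0.14913246 0.102     ]
 [0.59856236 0.13911804 0.102     ]
 [0.55854898 0.15216753 0.102     ]
 [0.56071776 0.16209292 0.102     ]] [0.57991791 0.15062774 0.102     ]
[ 6.74710002e+01  2.02597969e+01  9.36232209e+01 -9.07463332e-04
  6.61872446e+01 -1.36480413e-01]
[[ 0. -1. -0.]
 [ 1.  0.  0.]
 [-0.  0.  1.]]
90 [  29.04243314   53.9794055  -133.35685562] [41.58015007 70.9605978  20.18771884] [43.64706022 77.74152292 12.54910226]
105 [  36.49049339   41.31854187 -144.32723634] [46.34480196 60.12460658  8.7621787 ] [47.04093627 67.16365701  1.37249672]
120 [  50.9664926    30.36278668 -162.05535427] [54.3929338  50
[... 741 characters left out ...]
063 -0.219 -0.152]
6 [-0.3   -0.768  0.13 ] [-0.063 -0.219 -0.152]
7 [-0.275 -0.777  0.132] [-0.063 -0.219 -0.152]
8 [-0.249 -0.786  0.134] [-0.063 -0.219 -0.152]
9 [-0.223 -0.793  0.134] [-0.063 -0.219 -0.152]
10 [-0.197 -0.801  0.133] [-0.063 -0.219 -0.152]
11 [-0.17  -0.807  0.131] [-0.063 -0.219 -0.152]
12 [-0.144 -0.812  0.128] [-0.063 -0.219 -0.152]
13 [-0.117 -0.817  0.124] [-0.063 -0.219 -0.152]
14 [-0.091 -0.821  0.119] [-0.063 -0.219 -0.152]
15 [-0.065 -0.825  0.113] [-0.063 -0.219 -0.152]
16 [-0.039 -0.827  0.106] [-0.063 -0.219 -0.152]
17 [-0.013 -0.829  0.098] [-0.063 -0.219 -0.152]
18 [ 0.013 -0.83   0.088] [-0.063 -0.219 -0.152]
19 [ 0.038 -0.83   0.078] [-0.063 -0.219 -0.152]
```

```bash
python3 - <<'E'
from cell import *
from h import *
t=get_calibration("top");s=get_calibration("scene")
def tri(a,b):
    o1,d1=ray(t,a);o2,d2=ray(s,b);d1=d1[0];d2=d2[0]
    k=np.linalg.lstsq(np.c_[d1,-d2],o2-o1,rcond=None)[0]; return (o1+d1*k[0]+o2+d2*k[1])/2
for a,b in [((290,235),(285,194)),((241,270),(211,196)),((332,295),(289,262)),((285,330),(213,267))]: print("box",np.round(tri(a,b),3))
up=[(4,293),(75,262),(128,275),(165,305),(182,350),(183,385)]; lo=[(160,265),(200,290),(220,325),(218,370)]
def circ(P):
    A=np.c_[2*P[:,:2],np.ones(len(P))];k=np.linalg.lstsq(A,(P[:,:2]**2).sum(1),rcond=None)[0];return k[0],k[1],np.sqrt(k[2]+k[0]**2+k[1]**2)
print("lo",circ(onz(t,lo,.02)))
sc=[(110,80),(115,105),(90,145),(50,172),(0,190)]
for h in (.2,.25,.3,.35,.4): 
    u=circ(onz(t,up,h)); P=onz(s,sc,h); print(h,np.round(u,3),np.round(np.hypot(P[:,0]-u[0],P[:,1]-u[1])-u[2],3))
E
```

```text
box [ 0.463 -0.003  0.111]
box [0.388 0.099 0.128]
box [ 0.34  -0.088  0.115]
box [0.271 0.009 0.125]
lo (np.float64(0.22240931995893987), np.float64(0.33568315525884707), np.float64(0.1836427576922241))
0.2 [0.204 0.386 0.199] [ 0.094  0.041 -0.044 -0.112 -0.17 ]
0.25 [0.213 0.363 0.189] [ 0.051  0.015 -0.041 -0.084 -0.115]
0.3 [0.222 0.34  0.178] [ 0.018  0.003 -0.022 -0.042 -0.059]
0.35 [0.231 0.317 0.167] [ 0.001  0.009  0.012  0.007 -0.002]
0.4 [0.241 0.293 0.157] [0.009 0.036 0.056 0.059 0.054]
```

The spool near the start reaches about z = 0.34 and the bin about z = 0.12, so I lift first.

Emit:
{"api": "servo_tool", "payload": {
  "xyz": [
    [0,0,-1],
    [0,0,-1],
    [0,0,-1],
    [0,0,-1],
    [0,0,-1]
  ],
  "dr": [
    [0,0,0],
    [0,0,0],
    [0,0,0],
    [0,0,0],
    [0,0,0]
  ],
  "hand": [1,1,1,1,1],
  "squeeze": 30
}}

```text
clock: 0.72
position: [0.2379, 0.5775, 0.4659]
tool_rot: [[-0.925, 0.381, -0.0], [0.381, 0.925, -0.0], [0.0, -0.001, -1.0]]
force: [0.7, 1.7, -0.1]
width: 0.0922
gripper_force: 0.0
```

```bash
python3 - <<'E'
from cell import *
from h import *
s=read_state();print(s['clock'],s['position'],s['joint_positions'])
Rg=toolR((.9856,.169),45,1)
Rm=s['tool_rot']@Ro.from_rotvec(Ro.from_matrix(s['tool_rot'].T@Rg).as_rotvec()*.5).as_matrix()
go(s,np.array([.5,.2,.42]),Rm,10)
go(dict(position=np.array([.5,.2,.42]),tool_rot=Rm),np.array([.408,-.236,.112]),Rg,10)
E
```

```text
0.725 [0.2379283  0.57754489 0.46591427] [ 6.74719443e+01  1.29771531e+01  7.28386408e+01  9.00814245e-04
  9.42148725e+01 -1.35738665e-01]
total shift tool axes/50 [-7.723 -4.984  0.921] after-rot axes [-5.38  -6.967  2.802] rotvec/10 [-0.632 -2.19  -1.521]
0 [-0.764 -0.509  0.104] [-0.063 -0.219 -0.152]
1 [-0.745 -0.53   0.127] [-0.063 -0.219 -0.152]
2 [-0.726 -0.552  0.149] [-0.063 -0.219 -0.152]
3 [-0.705 -0.572  0.17 ] [-0.063 -0.219 -0.152]
4 [-0.682 -0.593  0.19 ] [-0.063 -0.219 -0.152]
5 [-0.659 -0.613  0.209] [-0.063 -0.219 -0.152]
6 [-0.634 -0.632  0.227] [-0.063 -0.219 -0.152]
7 [-0.608 -0.651  0.244] [-0.063 -0.219 -0.152]
8 [-0.581 -0.67   0.259] [-0.063 -0.219 -0.152]
9 [-0.552 -0.688  0.274] [-0.063 -0.219 -0.152]
total shift tool axes/50 [ 2.965 -9.2    4.893] after-rot axes [ 6.68  -8.284  2.031] rotvec/10 [-0.632 -2.19  -1.521]
0 [ 0.318 -0.919  0.478] [-0.063 -0.219 -0.152]
1 [ 0.36  -0.915  0.455] [-0.063 -0.219 -0.152]
2 [ 0.401 -0.909  0.431] [-0.063 -0.219 -0.152]
3 [ 0.441 -0.903  0.405] [-0.063 -0.219 -0.152]
4 [ 0.48  -0.895  0.377] [-0.063 -0.219 -0.152]
5 [ 0.518 -0.886  0.348] [-0.063 -0.219 -0.152]
6 [ 0.554 -0.875  0.318] [-0.063 -0.219 -0.152]
7 [ 0.588 -0.863  0.287] [-0.063 -0.219 -0.152]
8 [ 0.621 -0.85   0.254] [-0.063 -0.219 -0.152]
9 [ 0.653 -0.836  0.22 ] [-0.063 -0.219 -0.152]
```

Emit:
{"api": "servo_tool", "payload": {
  "xyz": [
    [-0.76,-0.51,0.1],
    [-0.74,-0.53,0.13],
    [-0.73,-0.55,0.15],
    [-0.7,-0.57,0.17],
    [-0.68,-0.59,0.19]
  ],
  "dr": [
    [-0.06,-0.22,-0.15],
    [-0.06,-0.22,-0.15],
    [-0.06,-0.22,-0.15],
    [-0.06,-0.22,-0.15],
    [-0.06,-0.22,-0.15]
  ],
  "hand": [1,1,1,1,1]
}}

```text
clock: 1.35
position: [0.366, 0.3864, 0.4384]
tool_rot: [[-0.947, 0.252, 0.198], [0.254, 0.967, -0.012], [-0.195, 0.039, -0.98]]
force: [0.5, -0.1, 0.8]
width: 0.092
gripper_force: 0.0
```

Emit:
{"api": "servo_tool", "payload": {
  "xyz": [
    [-0.66,-0.61,0.21],
    [-0.63,-0.63,0.23],
    [-0.61,-0.65,0.24],
    [-0.58,-0.67,0.26],
    [-0.55,-0.69,0.27]
  ],
  "dr": [
    [-0.06,-0.22,-0.15],
    [-0.06,-0.22,-0.15],
    [-0.06,-0.22,-0.15],
    [-0.06,-0.22,-0.15],
    [-0.06,-0.22,-0.15]
  ],
  "hand": [1,1,1,1,1]
}}

```text
clock: 1.98
position: [0.4931, 0.1958, 0.4133]
tool_rot: [[-0.915, 0.114, 0.387], [0.125, 0.992, 0.003], [-0.384, 0.051, -0.922]]
force: [0.5, 0.0, 0.3]
width: 0.092
gripper_force: 0.0
```

Emit:
{"api": "servo_tool", "payload": {
  "xyz": [
    [0.32,-0.92,0.48],
    [0.36,-0.91,0.45],
    [0.4,-0.91,0.43],
    [0.44,-0.9,0.4],
    [0.48,-0.9,0.38]
  ],
  "dr": [
    [-0.06,-0.22,-0.15],
    [-0.06,-0.22,-0.15],
    [-0.06,-0.22,-0.15],
    [-0.06,-0.22,-0.15],
    [-0.06,-0.22,-0.15]
  ],
  "hand": [1,1,1,1,1]
}}

```text
clock: 2.6
position: [0.4412, -0.0074, 0.2682]
tool_rot: [[-0.838, -0.022, 0.545], [0.004, 0.999, 0.046], [-0.545, 0.041, -0.837]]
force: [0.3, 0.7, -1.1]
width: 0.0919
gripper_force: 0.0
```

```bash
python3 - <<'E'
from cell import *
from h import *
s=read_state();print(s['clock'],s['position'],s['joint_positions'])
Rg=toolR((.9856,.169),45,1)
go(s,np.array([.408,-.236,.112]),Rg,5)
E
```

```text
2.6 [ 0.44118175 -0.0074341   0.26815349] [  -5.91322843  -17.88456918  133.38193215   10.97633853   32.29096816
 -104.05695367]
total shift tool axes/50 [ 2.241 -4.679  2.044] after-rot axes [ 3.217 -4.393  1.2  ] rotvec/10 [-0.355 -1.173 -0.807]
0 [ 0.469 -0.932  0.394] [-0.071 -0.235 -0.161]
1 [ 0.511 -0.923  0.362] [-0.071 -0.235 -0.161]
2 [ 0.551 -0.912  0.329] [-0.071 -0.235 -0.161]
3 [ 0.589 -0.9    0.294] [-0.071 -0.235 -0.161]
4 [ 0.626 -0.886  0.258] [-0.071 -0.235 -0.161]
```

Emit:
{"api": "servo_tool", "payload": {
  "xyz": [
    [0.47,-0.93,0.39],
    [0.51,-0.92,0.36],
    [0.55,-0.91,0.33],
    [0.59,-0.9,0.29],
    [0.63,-0.89,0.26]
  ],
  "dr": [
    [-0.07,-0.23,-0.16],
    [-0.07,-0.23,-0.16],
    [-0.07,-0.23,-0.16],
    [-0.07,-0.23,-0.16],
    [-0.07,-0.24,-0.16]
  ],
  "hand": [1,1,1,1,1]
}}

```text
clock: 3.22
position: [0.4141, -0.1231, 0.1961]
tool_rot: [[-0.809, -0.106, 0.579], [-0.064, 0.994, 0.093], [-0.585, 0.038, -0.81]]
force: [0.7, -0.5, 0.7]
width: 0.0921
gripper_force: 0.0
```

```bash
python3 - <<'E'
from cell import *
from h import *
c=get_calibration("wrist");im=camera("wrist");cv2.imwrite("pics/w1.png",im[:,:,::-1]);print(c)
s=read_state();print(s['clock'],s['position'],s['joint_positions'])
Rg=toolR((.9856,.169),45,1)
go(s,np.array([.4982,-.2202,.0206])-.04*Rg[:,2],Rg,5)
E
```

```text
{'fx': 309.70691628693146, 'fy': 309.70691628693146, 'cx': 317.0775207957387, 'cy': 203.71390739834047, 'T': array([[-0.10558683, -0.64990614, -0.75264429,  0.26197105],
       [ 0.99369782, -0.04031604, -0.10459092, -0.14404596],
       [ 0.03763064, -0.75894442,  0.65006716,  0.29604287],
       [ 0.        ,  0.        ,  0.        ,  1.        ]])}
3.275 [ 0.41468876 -0.12568407  0.19657761] [ -37.73857657   -7.42501086  138.61365077   51.01137213   33.19025958
 -172.60483339]
total shift tool axes/50 [ 0.939 -2.202  2.859] after-rot axes [ 1.551 -2.145  2.627] rotvec/10 [-0.09  -0.91  -0.458]
0 [ 0.2   -0.44   0.568] [-0.018 -0.182 -0.092]
1 [ 0.225 -0.438  0.56 ] [-0.018 -0.182 -0.092]
2 [ 0.25  -0.436  0.551] [-0.018 -0.182 -0.092]
3 [ 0.274 -0.434  0.541] [-0.018 -0.182 -0.092]
4 [ 0.298 -0.431  0.531] [-0.018 -0.182 -0.092]
```

View pics/w1.png

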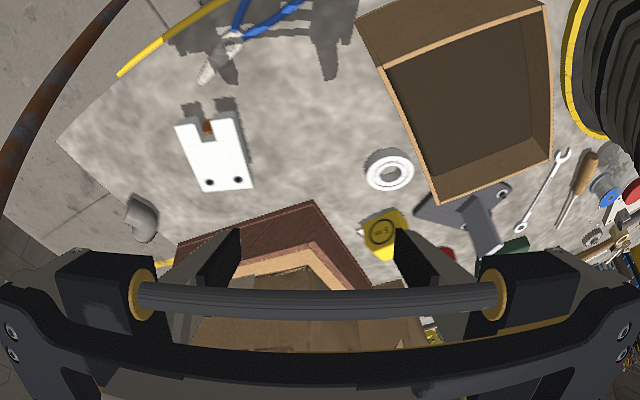

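The wrist view shows the plate at about (213,155), slot mouth at the top, and the bearing and tape clear of it. Joint 6 has hit its limit, so I fit the arm's geometry from the logged states and choose a reachable tilt.

```bash
cat > arm.py <<'E'
from h import *
from scipy.optimize import least_squares
Cc=C
def fk(j,k):
    z=lambda a:Ro.from_euler('z',a,degrees=True).as_matrix(); y=lambda a:Ro.from_euler('y',a,degrees=True).as_matrix()
    A=z(j[0]);B=A@y(j[1]);D=A@y(j[1]+j[2]);R=D@z(j[3])@y(j[4])@z(j[5])@Cc
    return A@[k[0],0,k[1]]+B@[0,0,k[2]]+D@[k[3],0,k[4]]+R@[0,0,k[5]],R
obs=[([67.471,20.2598,93.6232,-.0009,66.187,-.1365],[.23792,.57748,.21394]),([67.4719,12.977,72.8386,.0009,94.2149,-.1357],[.23793,.57754,.46591]),
([-5.9132,-17.8846,133.3819,10.9763,32.291,-104.057],[.44118,-.00743,.26815]),([-37.7386,-7.425,138.6137,51.0114,33.1903,-172.6048],[.41469,-.12568,.19658])]
K=least_squares(lambda k:np.concatenate([fk(j,k)[0]-p for j,p in obs]),[0,.2,.4,0,.4,.25]).x
lo=np.array([-150.9,-52.94,3.33,-74.26,0,-172.89]);hi=np.array([150.9,120.26,152.33,254.26,154.13,172.89])
def ik(p,R,seeds):
    best=None
    for s in seeds:
        f=lambda j:np.r_[(fk(j,K)[0]-p)*10,(fk(j,K)[1]-R).ravel()]
        r=least_squares(f,np.clip(s,lo+1,hi-1),bounds=(lo,hi),x_scale=50.)
        if best is None or r.cost<best.cost: best=r
    return best.cost,best.x
E
python3 - <<'E'
from cell import *
from arm import *
print(K,[np.abs(fk(j,K)[0]-p).max() for j,p in obs])
sd=[[-20,20,100,30,50,-130],[10,20,100,45,60,0],[-20,20,100,30,50,50],[10,20,100,45,60,170],[10,20,100,45,60,-170]]
X=np.array([.289,.957])
for a in (0,15,25,35,45):
  for fl in (1,-1):
    Rg=toolR((.9856,.169),90-a,fl);Rf=toolR(X,a,-fl)
    G=np.array([.48,-.223,.034]);F=np.array([.5784-.0023,.1448-.0077,.072])
    for nm,P,R in (("g",G,Rg),("pre",G-.08*Rg[:,2],Rg),("f",F,Rf),("up",F+[0,0,.12],Rf)):
        q=ik(P+.019*R[:,2],R,sd); print(a,fl,nm,"%.1e"%q[0],np.round(q[1]))
E
```

```text
[-0.00175244  0.2950809   0.5710755   0.0587564   0.49527931  0.36309774] [np.float64(0.0014148929796345133), np.float64(0.0013492995215061976), np.float64(0.0011314734380303377), np.float64(0.00019287498308548368)]
0 1 g 9.4e-29 [ -25.   28.  113.    0.   39. -125.]
0 1 pre 4.9e-23 [ -25.   20.  111.   -0.   48. -125.]
0 1 f 2.8e-30 [-22.  61. 110.  85.  91. -81.]
0 1 up 6.2e-31 [-22.  47. 115.  85.  92. -72.]
0 -1 g 1.8e-30 [-25.  28. 113.   0.  39.  55.]
0 -1 pre 2.7e-28 [-25.  20. 111.   0.  48.  55.]
0 -1 f 1.7e-30 [-22.  61. 110.  85.  91.  99.]
0 -1 up 8.6e-31 [-22.  47. 115.  85.  92. 108.]
15 1 g 6.0e-30 [ -31.   25.  122.   25.   24. -153.]
15 1 pre 2.1e-30 [ -33.   15.  122.   19.   33. -148.]
15 1 f 4.2e-31 [-21.  51. 114.  82.  77. -75.]
15 1 up 1.2e-30 [-21.  37. 116.  80.  78. -63.]
15 -1 g 2.9e-31 [-31.  25. 122.  25.  24.  27.]
15 -1 pre 1.1e-29 [-33.  15. 122.  19.  33.  32.]
15 -1 f 4.4e-30 [-21.  51. 114.  82.  77. 105.]
15 -1 up 5.8e-26 [-21.  37. 116.  80.  78. 117.]
25 1 g 5.3e-23 [-36.  25. 127.  62.  20. 166.]
25 1 pre 5.1e-04 [ -39.   14.  128.   41.   28. -
[... 367 characters left out ...]
17. 134.  74.  30. 146.]
35 1 f 4.1e-30 [-15.  38. 116.  75.  58. -60.]
35 1 up 4.0e-30 [-15.  26. 115.  67.  63. -45.]
35 -1 g 1.8e-30 [-42.  28. 132.  96.  27. -52.]
35 -1 pre 7.8e-31 [-48.  17. 134.  74.  30. -34.]
35 -1 f 4.5e-30 [-15.  38. 116.  75.  58. 120.]
35 -1 up 1.1e-28 [-15.  26. 115.  67.  63. 135.]
45 1 g 8.8e-30 [-48.  33. 135. 110.  40. 106.]
45 1 pre 1.7e-29 [-56.  23. 138.  94.  40. 118.]
45 1 f 3.7e-30 [-11.  33. 116.  67.  50. -48.]
45 1 up 8.1e-28 [-11.  21. 114.  58.  56. -32.]
45 -1 g 3.5e-27 [-48.  33. 135. 110.  40. -74.]
45 -1 pre 2.1e-30 [-56.  23. 138.  94.  40. -62.]
45 -1 f 1.2e-29 [-11.  33. 116.  67.  50. 132.]
45 -1 up 1.1e-26 [-11.  21. 114.  58.  56. 148.]
```

The geometry fits: taking the plate with the hand turned half round (about tool z) keeps every joint in range at 45° tilt. I spin the hand now.

Emit:
{"api": "servo_tool", "payload": {
  "xyz": [
    [0,0,0],
    [0,0,0],
    [0,0,0],
    [0,0,0],
    [0,0,0]
  ],
  "dr": [
    [0,0,1],
    [0,0,1],
    [0,0,1],
    [0,0,1],
    [0,0,1]
  ],
  "hand": [1,1,1,1,1]
}}

```text
clock: 3.9
position: [0.4153, -0.1222, 0.1974]
tool_rot: [[-0.601, 0.55, 0.579], [0.719, 0.689, 0.092], [-0.348, 0.472, -0.81]]
force: [-0.1, 0.0, 0.2]
width: 0.0921
gripper_force: 0.0
```

Emit:
{"api": "servo_tool", "payload": {
  "xyz": [
    [0,0,0],
    [0,0,0],
    [0,0,0],
    [0,0,0],
    [0,0,0]
  ],
  "dr": [
    [0,0,1],
    [0,0,1],
    [0,0,1],
    [0,0,1],
    [0,0,1]
  ],
  "hand": [1,1,1,1,1]
}}

```text
clock: 4.53
position: [0.4153, -0.1221, 0.1974]
tool_rot: [[0.035, 0.814, 0.579], [0.99, -0.108, 0.092], [0.138, 0.57, -0.81]]
force: [-0.0, 0.0, -0.4]
width: 0.0917
gripper_force: 0.0
```

Emit:
{"api": "servo_tool", "payload": {
  "xyz": [
    [0,0,0],
    [0,0,0],
    [0,0,0],
    [0,0,0],
    [0,0,0]
  ],
  "dr": [
    [0,0,1],
    [0,0,1],
    [0,0,1],
    [0,0,1],
    [0,0,1]
  ],
  "hand": [1,1,1,1,1]
}}

```text
clock: 5.15
position: [0.4153, -0.1221, 0.1974]
tool_rot: [[0.646, 0.497, 0.579], [0.553, -0.828, 0.092], [0.525, 0.261, -0.81]]
force: [1.2, 0.4, 0.5]
width: 0.0919
gripper_force: 0.0
```

```bash
python3 - <<'E'
from cell import *
from arm import *
s=read_state();print(s['clock'],s['position'],s['joint_positions'])
Rg=toolR((.9856,.169),45,-1)
G=np.array([.48,-.223,.034]); go(s,G+(.019-.10)*Rg[:,2],Rg,10)
# refine plate from the wrist picture (fisheye), pose saved then
c=dict(f=309.70691628693146,cx=317.0775207957387,cy=203.71390739834047,T=np.array([[-0.10558683,-0.64990614,-0.75264429,0.26197105],[0.99369782,-0.04031604,-0.10459092,-0.14404596],[0.03763064,-0.75894442,0.65006716,0.29604287],[0,0,0,1]]))
im=cv2.imread("pics/w1.png");g=im.max(2);m=np.zeros_like(g,bool);m[85:200,165:265]=(g>200)[85:200,165:265]
k=cv2.convexHull(big(m)).reshape(-1,2).astype(float)
d=k-[c['cx'],c['cy']];r=np.hypot(*d.T);th=r/c['f'];v=np.c_[d/r[:,None]*np.sin(th)[:,None],np.cos(th)];v[:,1:]*=-1
D=v@c['T'][:3,:3].T;o=c['T'][:3,3];P=o+D*((.042-o[2])/D[:,2])[:,None]
R=cv2.minAreaRect((P[:,:2]*1000).astype(np.float32));print("plate wrist",R,cv2.boxPoints(R))
E
```

```text
5.15 [ 0.41528567 -0.12214376  0.19741412] [-37.20781951  -7.65786211 138.68382013  50.89185463  33.11225718
 -22.51303599]
total shift tool axes/50 [-2.232  1.358  1.611] after-rot axes [-1.65   2.207  1.352] rotvec/10 [-0.166  0.901  2.585]
0 [-0.221  0.141  0.16 ] [-0.017  0.09   0.258]
1 [-0.217  0.15   0.156] [-0.017  0.09   0.258]
2 [-0.213  0.159  0.154] [-0.017  0.09   0.258]
3 [-0.208  0.168  0.151] [-0.017  0.09   0.258]
4 [-0.202  0.177  0.148] [-0.017  0.09   0.258]
5 [-0.196  0.186  0.145] [-0.017  0.09   0.258]
6 [-0.19   0.194  0.143] [-0.017  0.09   0.258]
7 [-0.183  0.202  0.141] [-0.017  0.09   0.258]
8 [-0.176  0.21   0.138] [-0.017  0.09   0.258]
9 [-0.169  0.217  0.136] [-0.017  0.09   0.258]
plate wrist ((487.60894775390625, -223.8369140625), (101.682373046875, 65.33067321777344), 9.983733177185059) [[ 431.8745  -200.4805 ]
 [ 443.2008  -264.82187]
 [ 543.3434  -247.19333]
 [ 532.0171  -182.85196]]
```

Emit:
{"api": "servo_tool", "payload": {
  "xyz": [
    [-0.44,0.29,0.32],
    [-0.42,0.33,0.3],
    [-0.4,0.36,0.29],
    [-0.37,0.4,0.28],
    [-0.35,0.43,0.27]
  ],
  "dr": [
    [-0.03,0.18,0.52],
    [-0.03,0.18,0.52],
    [-0.03,0.18,0.52],
    [-0.03,0.18,0.52],
    [-0.03,0.18,0.52]
  ],
  "hand": [1,1,1,1,1]
}}

```text
clock: 5.78
position: [0.4264, -0.2373, 0.0946]
tool_rot: [[0.697, 0.171, 0.697], [0.119, -0.985, 0.122], [0.707, -0.002, -0.707]]
force: [0.0, 0.7, 0.7]
width: 0.0919
gripper_force: 0.0
```

```bash
python3 - <<'E'
from cell import *
from arm import *
s=read_state();print(s['clock'],s['position'],s['joint_positions'])
Rg=toolR((.985,.174),45,-1)
G=np.array([.481,-.224,.034]); go(s,G+(.019)*Rg[:,2],Rg,5)
E
```

```text
5.775 [ 0.42644496 -0.23734108  0.09462716] [-58.20081575  20.11781623 137.23522603  87.46220058  41.06668457
 -56.89348385]
total shift tool axes/50 [-0.065 -0.075  2.03 ] after-rot axes [-0.065 -0.073  2.03 ] rotvec/10 [ 0.006 -0.001 -0.022]
0 [-0.013 -0.015  0.406] [ 0.001 -0.    -0.004]
1 [-0.013 -0.015  0.406] [ 0.001 -0.    -0.004]
2 [-0.013 -0.015  0.406] [ 0.001 -0.    -0.004]
3 [-0.013 -0.015  0.406] [ 0.001 -0.    -0.004]
4 [-0.013 -0.015  0.406] [ 0.001 -0.    -0.004]
```

Emit:
{"api": "servo_tool", "payload": {
  "xyz": [
    [-0.06,-0.07,0.4],
    [0,0,0.5],
    [0,0,0.5],
    [0,0,0.4],
    [0,0,0.22]
  ],
  "dr": [
    [0,0,-0.02],
    [0,0,0],
    [0,0,0],
    [0,0,0],
    [0,0,0]
  ],
  "hand": [1,1,1,1,1]
}}

```text
clock: 6.4
position: [0.4944, -0.2205, 0.021]
tool_rot: [[0.697, 0.176, 0.695], [0.125, -0.984, 0.123], [0.706, 0.001, -0.708]]
force: [-0.1, 0.1, -0.2]
width: 0.092
gripper_force: 0.0
```

Emit:
{"api": "servo_tool", "payload": {
  "xyz": [
    [0,0,0],
    [0,0,0],
    [0,0,0],
    [0,0,0],
    [0,0,0]
  ],
  "dr": [
    [0,0,0],
    [0,0,0],
    [0,0,0],
    [0,0,0],
    [0,0,0]
  ],
  "hand": [-1,-1,-1,-1,-1],
  "squeeze": 40
}}

```text
clock: 7.02
position: [0.4937, -0.2214, 0.0222]
tool_rot: [[0.696, 0.174, 0.696], [0.124, -0.985, 0.122], [0.707, 0.002, -0.707]]
force: [-5.5, -0.6, 6.8]
width: 0.0638
gripper_force: 40.0
```

```bash
python3 - <<'E'
from cell import *
from arm import *
im=camera("top");cv2.imwrite("pics/t2.png",cv2.resize(im[130:290,260:480,::-1],None,fx=3,fy=3))
s=read_state();print(s['clock'],s['position'],s['joint_positions'],s['width'],s['gripper_force'])
X=np.array([.289,.957,0]);Rf=toolR(X,45,1)
R0=s['tool_rot'];rv=Ro.from_matrix(R0.T@Rf).as_rotvec(degrees=True);print(rv)
G=s['position']-.019*R0[:,2];F=np.array([.5784,.1448,.07])-.008*X; print("G",G)
up=[np.array([.47,-.25,.22]),np.array([.50,-.05,.30]),F-.05*X+[0,0,.16]]
# check interpolated path in joints
j=s['joint_positions']; pts=[G]+up; N=12
for i in range(1,25):
    t=i/24; Rt=R0@Ro.from_rotvec(rv*np.clip((t-.15)/.8,0,1),degrees=True).as_matrix()
    u=t*3;k=min(int(u),2);P=pts[k]+(u-k)*(pts[k+1]-pts[k])
    cst,j=ik(P+.019*Rt[:,2],Rt,[j]); 
    if i%2==0: print(i,"%.0e"%cst,np.round(P,2),np.round(j))
E
```

```text
7.075 [ 0.49363608 -0.22137142  0.02220884] [-47.68903119  32.82093527 134.44373898 109.69513896  39.34574221
 -73.07304226] 0.0635823312931778 39.99291460029781
[ 7.76075580e-02 -5.45337852e+01  1.25215589e+02]
G [ 0.4804032  -0.22368223  0.03564577]
2 1e-30 [ 0.48 -0.23  0.08] [-49.  26. 134.  99.  38. -61.]
4 2e-31 [ 0.48 -0.24  0.13] [-49.  18. 133.  86.  37. -43.]
6 9e-30 [ 0.47 -0.24  0.17] [-47.  11. 128.  63.  37.  -3.]
8 4e-30 [ 0.47 -0.25  0.22] [-46.   7. 122.  44.  44.  31.]
10 1e-20 [ 0.48 -0.2   0.24] [-39.   4. 120.  35.  48.  58.]
12 2e-22 [ 0.48 -0.15  0.26] [-33.   3. 117.  31.  54.  81.]
14 7e-24 [ 0.49 -0.1   0.28] [-28.   3. 114.  30.  60. 100.]
16 1e-24 [ 0.5  -0.05  0.3 ] [-25.   3. 112.  31.  65. 117.]
18 6e-26 [ 0.52 -0.02  0.28] [-23.   7. 111.  36.  66. 128.]
20 9e-25 [0.53 0.02 0.26] [-21.  11. 111.  41.  66. 138.]
22 4e-23 [0.55 0.05 0.25] [-19.  15. 112.  48.  65. 146.]
24 3e-20 [0.56 0.09 0.23] [-16.  18. 113.  53.  62. 149.]
```

View pics/t2.png

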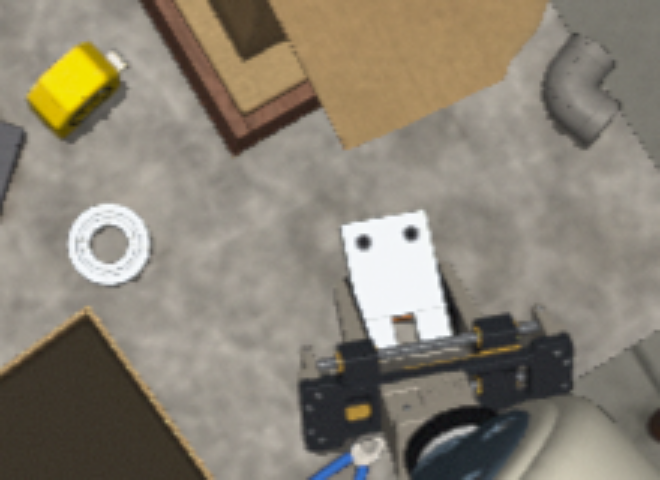

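The crop shows the plate held between the fingers, holes at (363,242) and (411,234), square to the pads; the measured opening of 64 mm agrees. Next I compute the carry rows.

```bash
python3 - <<'E'
from cell import *
from arm import *
s=read_state()
X=np.array([.289,.957,0]);Rf=toolR(X,45,1);R0=s['tool_rot'];rv=Ro.from_matrix(R0.T@Rf).as_rotvec(degrees=True)
G=s['position']-.019*R0[:,2];F=np.array([.5784,.1448,.07])-.008*X
pts=[G,np.array([.47,-.25,.22]),np.array([.50,-.05,.30]),F-.05*X+[0,0,.16]]
def pose(t):
    Rt=R0@Ro.from_rotvec(rv*np.clip((t-.12)/.8,0,1),degrees=True).as_matrix();u=t*3;k=min(int(u),2)
    return pts[k]+(u-k)*(pts[k+1]-pts[k])+.019*Rt[:,2],Rt
p,R=pose(0)
for i in range(1,26):
    q,Q=pose(i/25); print(i,np.round(R.T@(q-p)/.05,2).tolist(),np.round(Ro.from_matrix(R.T@Q).as_rotvec(degrees=True)/10,2).tolist()); p,R=q,Q
E
```

```text
1 [0.29, 0.06, -0.34] [0.0, 0.0, 0.0]
2 [0.29, 0.06, -0.34] [0.0, 0.0, 0.0]
3 [0.29, 0.06, -0.34] [0.0, 0.0, 0.0]
4 [0.27, 0.06, -0.34] [0.0, -0.27, 0.63]
5 [0.26, 0.03, -0.35] [0.0, -0.27, 0.63]
6 [0.24, -0.0, -0.36] [0.0, -0.27, 0.63]
7 [0.22, -0.03, -0.38] [0.0, -0.27, 0.63]
8 [0.2, -0.06, -0.39] [0.0, -0.27, 0.63]
9 [0.02, -0.37, -0.17] [0.0, -0.27, 0.63]
10 [-0.12, -0.51, -0.05] [0.0, -0.27, 0.63]
11 [-0.17, -0.5, -0.04] [0.0, -0.27, 0.63]
12 [-0.23, -0.48, -0.03] [0.0, -0.27, 0.63]
13 [-0.28, -0.45, -0.02] [0.0, -0.27, 0.63]
14 [-0.33, -0.42, -0.01] [0.0, -0.27, 0.63]
15 [-0.37, -0.38, 0.01] [0.0, -0.27, 0.63]
16 [-0.41, -0.34, 0.02] [0.0, -0.27, 0.63]
17 [-0.36, -0.26, 0.14] [0.0, -0.27, 0.63]
18 [-0.19, -0.15, 0.33] [0.0, -0.27, 0.63]
19 [-0.19, -0.13, 0.34] [0.0, -0.27, 0.63]
20 [-0.19, -0.12, 0.34] [0.0, -0.27, 0.63]
21 [-0.19, -0.1, 0.35] [0.0, -0.27, 0.63]
22 [-0.18, -0.08, 0.36] [0.0, -0.27, 0.63]
23 [-0.17, -0.06, 0.37] [0.0, -0.27, 0.63]
24 [-0.14, -0.04, 0.38] [0.0, 0.0, 0.0]
25 [-0.14, -0.04, 0.38] [0.0, 0.0, 0.0]
```

Emit:
{"api": "servo_tool", "payload": {
  "xyz": [
    [0.29,0.06,-0.34],
    [0.29,0.06,-0.34],
    [0.29,0.06,-0.34],
    [0.27,0.06,-0.34],
    [0.26,0.03,-0.35]
  ],
  "dr": [
    [0,0,0],
    [0,0,0],
    [0,0,0],
    [0,-0.27,0.63],
    [0,-0.27,0.63]
  ],
  "hand": [-1,-1,-1,-1,-1]
}}

```text
clock: 7.7
position: [0.4867, -0.2351, 0.1236]
tool_rot: [[0.768, 0.044, 0.638], [-0.046, -0.991, 0.123], [0.638, -0.124, -0.76]]
force: [-0.4, 0.3, -3.5]
width: 0.0639
gripper_force: 40.0
```

Emit:
{"api": "servo_tool", "payload": {
  "xyz": [
    [0.24,0,-0.36],
    [0.22,-0.03,-0.38],
    [0.2,-0.06,-0.39],
    [0.02,-0.37,-0.17],
    [-0.12,-0.51,-0.05]
  ],
  "dr": [
    [0,-0.27,0.63],
    [0,-0.27,0.63],
    [0,-0.27,0.63],
    [0,-0.27,0.63],
    [0,-0.27,0.63]
  ],
  "hand": [-1,-1,-1,-1,-1]
}}

```text
clock: 8.32
position: [0.4811, -0.1996, 0.2029]
tool_rot: [[0.807, -0.368, 0.463], [-0.495, -0.848, 0.188], [0.323, -0.381, -0.866]]
force: [0.5, -0.2, -3.8]
width: 0.0642
gripper_force: 40.0
```

Emit:
{"api": "servo_tool", "payload": {
  "xyz": [
    [-0.17,-0.5,-0.04],
    [-0.23,-0.48,-0.03],
    [-0.28,-0.45,-0.02],
    [-0.33,-0.42,-0.01],
    [-0.37,-0.38,0.01]
  ],
  "dr": [
    [0,-0.27,0.63],
    [0,-0.27,0.63],
    [0,-0.27,0.63],
    [0,-0.27,0.63],
    [0,-0.27,0.63]
  ],
  "hand": [-1,-1,-1,-1,-1]
}}

```text
clock: 8.95
position: [0.4869, -0.0729, 0.245]
tool_rot: [[0.58, -0.76, 0.293], [-0.806, -0.48, 0.347], [-0.123, -0.437, -0.891]]
force: [-0.3, -1.3, -2.1]
width: 0.0636
gripper_force: 40.0
```

Emit:
{"api": "servo_tool", "payload": {
  "xyz": [
    [-0.41,-0.34,0.02],
    [-0.36,-0.26,0.14],
    [-0.19,-0.15,0.33],
    [-0.19,-0.13,0.34],
    [-0.19,-0.12,0.34]
  ],
  "dr": [
    [0,-0.27,0.63],
    [0,-0.27,0.63],
    [0,-0.27,0.63],
    [0,-0.27,0.63],
    [0,-0.27,0.63]
  ],
  "hand": [-1,-1,-1,-1,-1]
}}

```text
clock: 9.57
position: [0.5119, 0.0267, 0.2312]
tool_rot: [[0.151, -0.967, 0.205], [-0.837, -0.015, 0.546], [-0.525, -0.254, -0.812]]
force: [0.3, 0.1, -3.6]
width: 0.0636
gripper_force: 40.0
```

```bash
python3 - <<'E'
from cell import *
from arm import *
im=camera("scene");cv2.imwrite("pics/s2.png",im[:,:,::-1])
s=read_state();print(s['clock'],s['position'],s['joint_positions'],s['width'],s['gripper_force'])
X=np.array([.289,.957,0]);Rf=toolR(X,45,1)
F=np.array([.5784,.1448,.07])-.008*X-.05*X+[0,0,.12]
go(s,F+.019*Rf[:,2],Rf,5)
E
```

```text
9.625 [0.51176103 0.02796208 0.22995495] [-21.28153724  10.09672356 114.97830976  41.14581383  62.78621856
 131.77715618] 0.06401040022131255 39.99149411916733
total shift tool axes/50 [-0.519 -0.791  1.898] after-rot axes [-0.469 -0.6    1.979] rotvec/10 [-0.018 -0.95   2.248]
0 [-0.104 -0.154  0.381] [-0.004 -0.19   0.45 ]
1 [-0.103 -0.146  0.385] [-0.004 -0.19   0.45 ]
2 [-0.101 -0.139  0.388] [-0.004 -0.19   0.45 ]
3 [-0.099 -0.131  0.391] [-0.004 -0.19   0.45 ]
4 [-0.096 -0.124  0.394] [-0.004 -0.19   0.45 ]
```

View pics/s2.png

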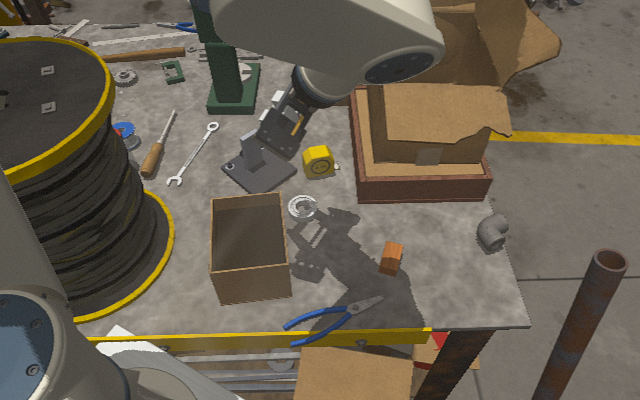

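The scene view shows the plate held above the stop, nearly upright, at about (285,125). I finish the rotation 50 mm in front of the upright.

Emit:
{"api": "servo_tool", "payload": {
  "xyz": [
    [-0.1,-0.15,0.38],
    [-0.1,-0.15,0.38],
    [-0.1,-0.14,0.39],
    [-0.1,-0.13,0.39],
    [-0.1,-0.12,0.39]
  ],
  "dr": [
    [0,-0.19,0.45],
    [0,-0.19,0.45],
    [0,-0.19,0.45],
    [0,-0.19,0.45],
    [0,-0.19,0.45]
  ],
  "hand": [-1,-1,-1,-1,-1]
}}

```text
clock: 10.25
position: [0.5651, 0.1001, 0.1778]
tool_rot: [[-0.196, -0.958, 0.209], [-0.682, 0.286, 0.673], [-0.705, -0.011, -0.709]]
force: [0.2, 0.1, -3.5]
width: 0.0637
gripper_force: 40.0
```

Emit:
{"api": "servo_tool", "payload": {
  "xyz": [
    [0,0,0],
    [0,0,0],
    [0,0,0],
    [0,0,0],
    [0,0,0]
  ],
  "dr": [
    [0,0,0],
    [0,0,0],
    [0,0,0],
    [0,0,0],
    [0,0,0]
  ],
  "hand": [-1,-1,-1,-1,-1]
}}

```text
clock: 10.88
position: [0.5652, 0.1001, 0.1787]
tool_rot: [[-0.194, -0.958, 0.21], [-0.682, 0.285, 0.673], [-0.705, -0.012, -0.709]]
force: [-0.2, -0.9, -2.3]
width: 0.0635
gripper_force: 40.0
```

```bash
python3 - <<'E'
from cell import *
from arm import *
for n in("wrist","top"):
    c=get_calibration(n);im=camera(n);cv2.imwrite(f"pics/{n}3.png",im[:,:,::-1]);np.save(f"{n}3.npy",c['T'])
a=cv2.imread("pics/wrist3.png"); b=cv2.resize(cv2.imread("pics/top3.png")[130:240,180:340],None,fx=4,fy=4)
cv2.imwrite("pics/b3.png",b)
s=read_state();print(s['clock'],s['position'],s['joint_positions'],s['width'],s['gripper_force'])
X=np.array([.289,.957,0]);Rf=toolR(X,45,1)
print(Rf.T@s['tool_rot'])
F=np.array([.5784,.1448,.0707])-.0096*X
go(s,F-.025*X+[0,0,.02]+.019*Rf[:,2],Rf,5)
E
```

```text
10.975 [0.56515749 0.10020788 0.17845926] [-16.31039034  20.89555456 114.20771022  55.08060545  59.3012209
 144.20100585] 0.06361646869156654 39.99265115708113
[[ 0.99993433  0.01111781  0.00278141]
 [-0.01110209  0.99992265 -0.00560649]
 [-0.00284353  0.00557524  0.99998042]]
total shift tool axes/50 [1.067 0.026 1.793] after-rot axes [1.072 0.004 1.79 ] rotvec/10 [-0.032 -0.016  0.064]
0 [0.214 0.005 0.358] [-0.006 -0.003  0.013]
1 [0.214 0.004 0.358] [-0.006 -0.003  0.013]
2 [0.214 0.003 0.358] [-0.006 -0.003  0.013]
3 [0.214 0.002 0.358] [-0.006 -0.003  0.013]
4 [0.214 0.001 0.358] [-0.006 -0.003  0.013]
```

View pics/wrist3.png

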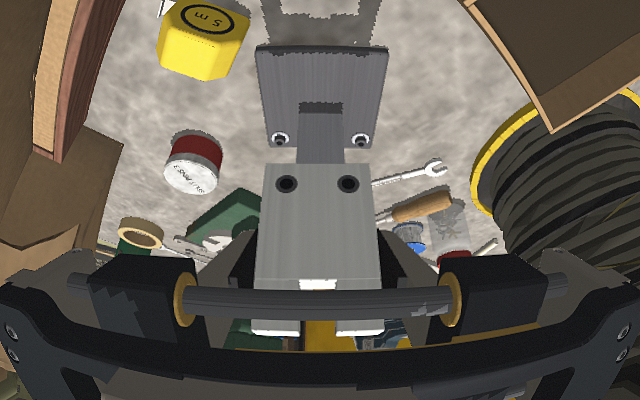

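View pics/b3.png

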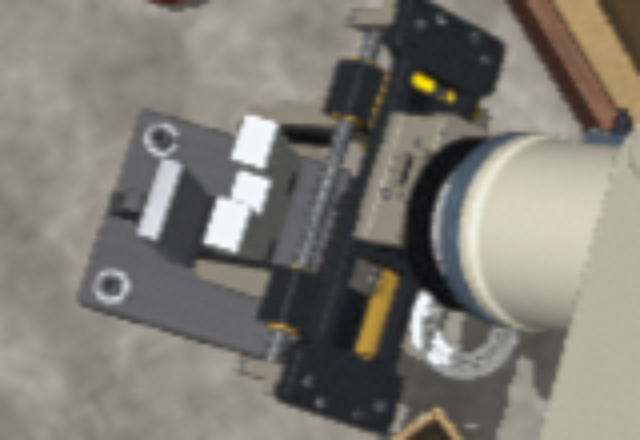

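In the wrist view the plate is nearly in line with the upright: plain-end edges at columns 266 and 372, upright edges at about 298 and 343. The top crop shows it upright, slot up, in front of the stop. I check the offset numerically.

```bash
python3 - <<'E'
from cell import *
from arm import *
T=np.load("wrist3.npy");f=309.70691628693146;cx,cy=317.0775,203.7139
g=cv2.GaussianBlur(cv2.imread("pics/wrist3.png"),(0,0),.8).astype(float)
def rays(k):
    d=k-[cx,cy];r=np.hypot(*d.T);th=r/f;v=np.c_[d/r[:,None]*np.sin(th)[:,None],np.cos(th)];v[:,1:]*=-1
    return v@T[:3,:3].T
X=np.array([.289,.957,0]);X/=np.linalg.norm(X);Y=np.array([-X[1],X[0],0]);o=T[:3,3];foot=np.array([.5784,.1448,.012])
s=read_state();R=s['tool_rot'];G=s['position']-.019*R[:,2]
Zp=-(R[:,0]*-1+0*X) ; zp=(-R[:,2]+ -R[:,0])/np.sqrt(2); xp=(-R[:,0]-R[:,2])/np.sqrt(2)
xp=np.array(xp); up=-R[:,0]/np.sqrt(2)-R[:,2]/np.sqrt(2); nrm=np.cross(up,R[:,1]); print("plate up",up,"n",nrm,"Gs",[(G-foot)@a for a in (X,Y)])
if nrm@X>0:nrm=-nrm
def scan(rows,c0,plane,n,w=6):
    out=[]
    for r in rows:
        u=np.arange(c0-w,c0+w+1); e=np.abs(np.gradient(g[r],axis=0)).sum(1)[u]; i=e.argmax(); 
        if 0<i<len(u)-1: out.append((u[i]+.5*(e[i-1]-e[i+1])/(e[i-1]-2*e[i]+e[i+1]),r))
    k=np.array(out,float);D=rays(k);P=o+D*(((plane-o)@n)/(D@n))[:,None]
    a=np.polyfit(P[:,2],(P-foot)@Y,1); return len(k),np.round([np.median(k[:,0]),np.median((P-foot)@Y)*1000,np.degrees(np.arctan(a[0])),P[:,2].min(),P[:,2].max(),np.median((P-foot)@X)],3)
for c0 in(299,343): print("upright",scan(range(118,158),c0,foot,X))
top=G+nrm*(.008-.0016)
for c0,rows in((265,range(172,235)),(375,range(172,235))): print("plate",scan(rows,c0,top,nrm,9))
bot=[]
for x in range(285,360,2):
    e=np.abs(np.gradient(g[155:172,x],axis=0)).sum(1); bot.append((x,155+e.argmax()))
k=np.array(bot,float);D=rays(k);P=o+D*(((top-o)@nrm)/(D@nrm))[:,None];print("plain end z",np.median(P[:,2]),np.median(k[:,1]),"G z",G[2], "tilt",np.degrees(np.arctan(np.polyfit((P-foot)@Y,P[:,2],1)[0])))
ft=[]
for x in range(303,341,2):
    e=np.abs(np.gradient(g[92:122,x],axis=0)).sum(1); ft.append((x,92+e.argmax()))
print("foot rows",ft[::4]);k=np.array(ft,float);D=rays(k);P=o+D*((.012-o[2])/D[:,2])[:,None];print(np.round((P-foot)@X,4)[::4])
E
```

```text
plate up [-0.01050388  0.00608586  0.99992631] n [-0.28536768 -0.95841392  0.00283551] Gs [np.float64(-0.05991379901176118), np.float64(-0.00010759002515472549)]
upright (40, array([ 2.96539e+02, -2.09150e+01,  7.88000e-01,  2.00000e-02,
        7.30000e-02,  0.00000e+00]))
upright (38, array([ 3.43366e+02,  2.33490e+01, -4.17000e-01,  2.00000e-02,
        7.20000e-02,  0.00000e+00]))
plate (60, array([ 2.60047e+02, -3.26510e+01,  9.71000e-01,  1.40000e-01,
        1.82000e-01, -6.60000e-02]))
plate (62, array([ 3.73903e+02,  3.16180e+01,  5.94000e-01,  1.40000e-01,
        1.81000e-01, -6.70000e-02]))
plain end z 0.13329377264267478 163.0 G z 0.19193139730872727 tilt -0.48269049580220347
foot rows [(303, np.int64(101)), (311, np.int64(101)), (319, np.int64(101)), (327, np.int64(102)), (335, np.int64(102))]
[-0.0156 -0.0156 -0.0157 -0.0146 -0.0148]
```

Emit:
{"api": "servo_tool", "payload": {
  "xyz": [
    [0.21,0.01,0.36],
    [0.21,0.01,0.36],
    [0.21,0.01,0.36],
    [0.21,0.01,0.36],
    [0.21,0,0.36]
  ],
  "dr": [
    [-0.01,0,0.02],
    [-0.01,0,0.01],
    [-0.01,0,0.01],
    [0,0,0.01],
    [0,0,0.01]
  ],
  "hand": [-1,-1,-1,-1,-1]
}}

```text
clock: 11.6
position: [0.5706, 0.1264, 0.075]
tool_rot: [[-0.206, -0.957, 0.202], [-0.679, 0.289, 0.675], [-0.705, 0.002, -0.71]]
force: [-0.1, -0.1, -3.3]
width: 0.0637
gripper_force: 40.0
```

```bash
cat > st.py <<'E'
from cell import *
from arm import *
import sys
s=read_state()
X=np.array([.289,.957,0]);X/=np.linalg.norm(X);Y=np.array([-X[1],X[0],0]);Rf=toolR(X,45,1)
foot=np.array([.5784,.1448,.012])+.0015*Y
R=s['tool_rot'];G=s['position']-.019*R[:,2];d=G-foot
print(s['clock'],"gap X %.2f lateral %.2f gap Z %.2f mm"%((-d@X-.0096)*1000,d@Y*1000,(d[2]-.0587)*1000),"F",np.round([s['force']@X,s['force']@Y,s['force'][2]],1),s['width'],s['gripper_force'])
F=foot+[0,0,.0587]-.0096*X
gx,gz=map(float,sys.argv[1:3])
go(s,F-gx/1000*X+[0,0,gz/1000]+.019*Rf[:,2],Rf,1)
E
python3 st.py 5 3
```

```text
11.6 gap X 23.63 lateral 0.62 gap Z 17.76 mm F [-0.2  0.1 -3.3] 0.06367349206304 39.99295108951628
total shift tool axes/50 [-0.058 -0.013  0.472] after-rot axes [-0.056 -0.013  0.472] rotvec/10 [ 0.008 -0.02  -0.006]
0 [-0.057 -0.013  0.472] [ 0.008 -0.02  -0.006]
```

Emit:
{"api": "servo_tool", "payload": {
  "xyz": [
    [-0.02,-0.01,0.16],
    [-0.02,0,0.16],
    [-0.02,0,0.15],
    [0,0,0],
    [0,0,0]
  ],
  "dr": [
    [0.01,-0.02,0],
    [0,0,0],
    [0,0,0],
    [0,0,0],
    [0,0,0]
  ],
  "hand": [-1,-1,-1,-1,-1]
}}

```text
clock: 12.22
position: [0.5774, 0.1436, 0.0634]
tool_rot: [[-0.203, -0.957, 0.207], [-0.677, 0.29, 0.677], [-0.708, -0.002, -0.707]]
force: [-0.3, 0.1, -3.8]
width: 0.0638
gripper_force: 40.0
```

```bash
python3 st.py 3 0
```

```text
12.225 gap X 5.28 lateral -0.88 gap Z 6.08 mm F [ 0.1  0.3 -3.8] 0.0638094351158034 39.99280027113855
total shift tool axes/50 [0.054 0.019 0.118] after-rot axes [0.054 0.018 0.118] rotvec/10 [-0.013  0.005  0.005]
0 [0.054 0.019 0.118] [-0.013  0.005  0.005]
```

Emit:
{"api": "servo_tool", "payload": {
  "xyz": [
    [0.03,0.018,0.03],
    [0.03,0,0.03],
    [0.01,0,0.01],
    [0,0,0],
    [0,0,0]
  ],
  "dr": [
    [-0.01,0,0],
    [0,0,0],
    [0,0,0],
    [0,0,0],
    [0,0,0]
  ],
  "hand": [-1,-1,-1,-1,-1]
}}

```text
clock: 12.85
position: [0.5764, 0.1439, 0.0581]
tool_rot: [[-0.204, -0.957, 0.205], [-0.676, 0.289, 0.677], [-0.708, -0.0, -0.707]]
force: [-0.2, -0.4, -3.7]
width: 0.064
gripper_force: 40.0
```

```bash
python3 st.py 3 0
```

```text
12.85 gap X 5.30 lateral 0.12 gap Z 0.78 mm F [-0.4  0.  -3.7] 0.06396758450303085 39.992636712267995
total shift tool axes/50 [-0.021 -0.002  0.044] after-rot axes [-0.021 -0.002  0.044] rotvec/10 [-0.001  0.005  0.002]
0 [-0.021 -0.002  0.044] [-0.001  0.005  0.002]
```

Emit:
{"api": "servo_tool", "payload": {
  "xyz": [
    [0.01,0,0.01],
    [0.007,0,0.007],
    [0,0,0],
    [-0.03,0,0.03],
    [0,0,0]
  ],
  "dr": [
    [0,0,0],
    [0,0,0],
    [0,0,0],
    [0,0,0],
    [0,0,0]
  ],
  "hand": [-1,-1,-1,-1,-1]
}}

```text
clock: 13.48
position: [0.5775, 0.146, 0.0577]
tool_rot: [[-0.203, -0.957, 0.206], [-0.676, 0.289, 0.678], [-0.709, -0.001, -0.706]]
force: [-1.6, -1.7, 4.9]
width: 0.0639
gripper_force: 40.0
```

```bash
python3 st.py 0 0
```

```text
13.475 gap X 2.98 lateral -0.28 gap Z 0.42 mm F [-2.1  1.1  4.9] 0.06388316724403327 39.98874764889479
total shift tool axes/50 [-0.035  0.006  0.048] after-rot axes [-0.035  0.006  0.048] rotvec/10 [-0.005  0.011  0.004]
0 [-0.035  0.006  0.048] [-0.005  0.011  0.004]
```

Emit:
{"api": "servo_tool", "payload": {
  "xyz": [
    [-0.02,0.005,0.02],
    [-0.014,0,0.014],
    [0,0,0],
    [-0.014,0,0.014],
    [0,0,0]
  ],
  "dr": [
    [0,0,0],
    [0,0,0],
    [0,0,0],
    [0,0,0],
    [0,0,0]
  ],
  "hand": [-1,-1,-1,-1,-1]
}}

```text
clock: 14.1
position: [0.5785, 0.1491, 0.0577]
tool_rot: [[-0.203, -0.957, 0.206], [-0.676, 0.289, 0.678], [-0.708, -0.002, -0.706]]
force: [-1.9, -4.6, 6.4]
width: 0.0638
gripper_force: 40.0
```

```bash
python3 st.py 0 0
```

```text
14.1 gap X -0.28 lateral -0.33 gap Z 0.43 mm F [-5.   0.5  6.4] 0.06383874376974814 39.98770913109183
total shift tool axes/50 [0.011 0.007 0.002] after-rot axes [0.011 0.007 0.002] rotvec/10 [-0.008  0.01   0.005]
0 [0.011 0.007 0.002] [-0.008  0.01   0.005]
```

Emit:
{"api": "servo_tool", "payload": {
  "xyz": [
    [-0.01,0,0.01],
    [0,0,0],
    [-0.007,0,0.007],
    [0,0,0],
    [0,0,0]
  ],
  "dr": [
    [0,0,0],
    [0,0,0],
    [0,0,0],
    [0,0,0],
    [0,0,0]
  ],
  "hand": [-1,-1,-1,-1,-1]
}}

```text
clock: 14.72
position: [0.5788, 0.1497, 0.0577]
tool_rot: [[-0.203, -0.957, 0.206], [-0.676, 0.29, 0.677], [-0.708, -0.002, -0.706]]
force: [-3.1, -8.6, 9.2]
width: 0.0636
gripper_force: 40.0
```

```bash
python3 st.py 0 0
```

```text
14.725 gap X -0.98 lateral -0.38 gap Z 0.44 mm F [-9.1  0.5  9.2] 0.06355713417796065 39.98449740931392
total shift tool axes/50 [ 0.021  0.008 -0.008] after-rot axes [ 0.021  0.008 -0.008] rotvec/10 [-0.01   0.008  0.005]
0 [ 0.021  0.008 -0.008] [-0.01   0.008  0.005]
```

Emit:
{"api": "servo_tool", "payload": {
  "xyz": [
    [-0.01,0,0.01],
    [-0.007,0,0.007],
    [0,0,0],
    [0,0,0],
    [0,0,0]
  ],
  "dr": [
    [0,0,0],
    [0,0,0],
    [0,0,0],
    [0,0,0],
    [0,0,0]
  ],
  "hand": [-1,-1,-1,-1,-1],
  "squeeze": 12
}}

```text
clock: 15.35
position: [0.5789, 0.1504, 0.0574]
tool_rot: [[-0.204, -0.957, 0.206], [-0.677, 0.29, 0.677], [-0.707, -0.002, -0.707]]
force: [-6.1, -12.8, 8.3]
width: 0.064
gripper_force: 12.0
```

```bash
python3 st.py 0 0; python3 - <<'E'
from cell import *
import cv2,numpy as np
a=camera("wrist")[30:330,180:480,::-1];b=camera("top")[145:220,190:265,::-1]
cv2.imwrite("pics/c4.png",np.hstack([cv2.resize(a,(400,400)),cv2.resize(b,(400,400))]))
E
```

```text
15.35 gap X -1.67 lateral -0.37 gap Z 0.14 mm F [-14.1   2.2   8.3] 0.06396543321268376 11.999603086151183
total shift tool axes/50 [ 0.026  0.008 -0.022] after-rot axes [ 0.026  0.008 -0.022] rotvec/10 [-0.012  0.002  0.005]
0 [ 0.026  0.008 -0.022] [-0.012  0.002  0.005]
```

View pics/c4.png

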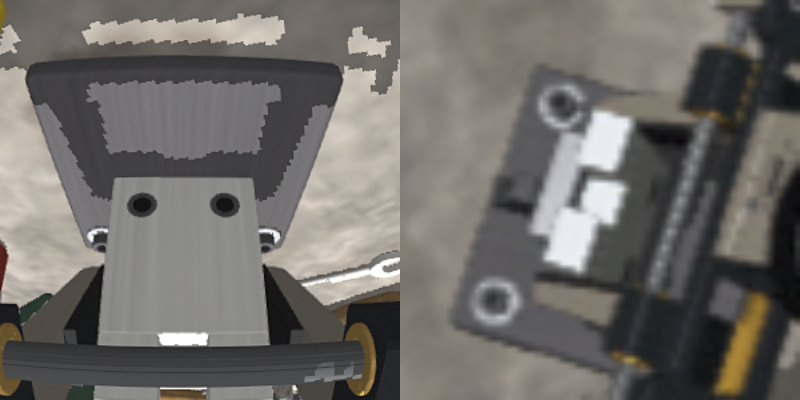

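The view shows the plate against the upright, centred on the base (wrist crop: base edges at 28 and 342, plate edges at 112 and 258, both centred on 185). Release.

Emit:
{"api": "servo_tool", "payload": {
  "xyz": [
    [0.01,0,-0.01],
    [0,0,0],
    [0,0,0],
    [0,0,0],
    [0,0,0]
  ],
  "dr": [
    [0,0,0],
    [0,0,0],
    [0,0,0],
    [0,0,0],
    [0,0,0]
  ],
  "hand": [-1,-1,1,1,1]
}}

```text
clock: 16.08
position: [0.5781, 0.1511, 0.0567]
tool_rot: [[-0.204, -0.957, 0.204], [-0.676, 0.289, 0.678], [-0.708, -0.0, -0.706]]
force: [1.0, -0.6, 0.4]
width: 0.0913
gripper_force: 0.0
```

```bash
python3 st.py 0 0
```

```text
16.075 gap X -2.10 lateral 0.61 gap Z -0.53 mm F [-0.3 -1.2  0.4] 0.09133024748110109 0.0
total shift tool axes/50 [ 0.023 -0.012 -0.037] after-rot axes [ 0.023 -0.012 -0.037] rotvec/10 [0.002 0.005 0.002]
0 [ 0.023 -0.012 -0.037] [0.002 0.005 0.002]
```

Emit:
{"api": "servo_tool", "payload": {
  "xyz": [
    [0,0,-0.15],
    [0,0,-0.3],
    [0,0,-0.5],
    [0,0,-0.6],
    [0,0,-0.6]
  ],
  "dr": [
    [0,0,0],
    [0,0,0],
    [0,0,0],
    [0,0,0],
    [0,0,0]
  ],
  "hand": [1,1,1,1,1]
}}

```text
clock: 16.7
position: [0.5558, 0.0767, 0.1341]
tool_rot: [[-0.204, -0.957, 0.205], [-0.677, 0.289, 0.677], [-0.707, -0.001, -0.707]]
force: [0.0, -0.7, -1.0]
width: 0.0921
gripper_force: 0.0
```

```bash
python3 - <<'E'
from cell import *
from arm import *
s=read_state();print(s['clock'],s['position'],s['joint_positions'])
c=get_calibration("wrist");T=c['T'];im=camera("wrist");a=im[:,120:520,::-1];b=camera("top")[145:235,190:310,::-1]
cv2.imwrite("pics/c5.png",np.hstack([a,cv2.resize(b,(400,400))]))
E
```

```text
16.7 [0.55580427 0.07672963 0.13405649] [-19.22813301  25.25938085 115.46371553  56.36350959  58.08556773
 138.11774088]
```

View pics/c5.png

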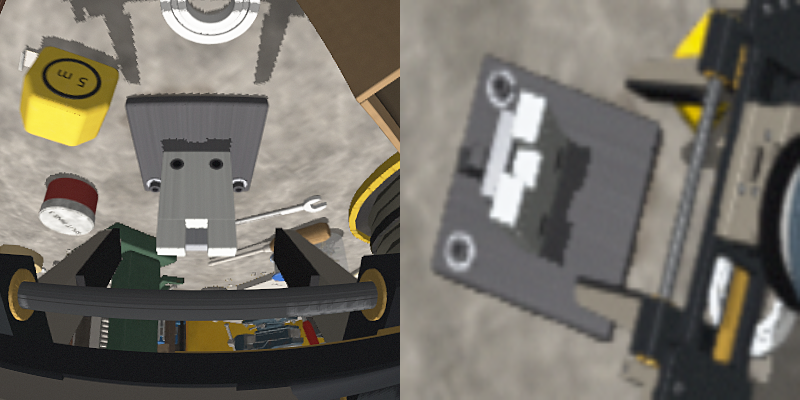

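The plate stands free and slot up, flush against the upright. It is centred: foot edges at 163 and 231, bolts at 155 and 240. The bearing and tape are undisturbed.

```bash
python3 -c "
from cell import *
print(job_done())"
```

```text
the job is handed in; nothing more can be done
None
```

I handed the job in with about 17 s on the clock: the plate stands by itself on the stop's base, slotted end up, flush against the upright and centred on it as far as the last pictures show, the gripper clear of it and the bearing and tape untouched.

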